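# Two-point resistance check of a test bar with sprung probe tweezers

## Task

Measure the dark test bar that carries the two silver bands: lay it centred in the two notches of the raised bridge and let go of it, then take the cordless probe tweezers from their rest, squeeze them until the gap of their tips matches the two bands, and set the two sprung pins down on top of the bar, one pin on each band, pressed in part of the way but not to their stops. Finish while still holding the tweezers squeezed and steady like that, and leave the plain bar and the other things where they are.

Things in the scene. Friction and masses are not known exactly. Their poses are not given: they have to be found in the camera images.
- test_bar: bar to measure: dark grey, 14 (x) x 100 (y) x 10 (z) mm, 45 g, with two silver bands round it, each 4 mm wide, at y = +8 and -8 mm (16 mm centre to centre). Origin: centre of the underside; y along the bar, z up. Starts flat on the bench on the robot's side of the bridge; either end may go to either notch
- band_a (a point): centre of the silver band at y = +8 mm, on the top face of the test bar
- band_b (a point): centre of the silver band at y = -8 mm, on the top face of the test bar
- blank_bar: a bystander: plain dark bar of the same size without bands, flat on the bench, likewise in front of the bridge; which of the two bars lies to the left varies
- bridge: fixed: aluminium base 56 (x) x 116 (y) x 12 mm and two upright plates, 9 mm thick, 36 mm wide in x, at y = +38 and -38 mm, each with a U notch in its top: floor at z = 50 mm, 18 mm wide, cheeks flared to 26 mm and 59 mm high. The bar lies along y in both notches, its top at z = 60 mm; 67 mm free between the plates for the fingers. Origin: underside centre, on the bench
- rest: white rest of the tweezers, fixed: base 150 x 46 x 6 mm, rear block with two cheeks under the meter body, front wall 54 mm wide, 5 mm thick, 40 mm high under the legs, 30 mm in front of the grip centre. Lift the tweezers straight up out of it. Origin: on the bench under the grip centre; x towards the tips
- tweezers: cordless probe tweezers, 77 g, 150 mm long, level in the rest. Origin: midway between the leg roots at mid-height, 48 mm above the bench; x to the tips, y across (squeeze), z up. Grey meter body x -26 to +46 mm, 16 wide, 18 high. Black finger grips x 54 to 106 mm, z -8 to +8, 36 mm wide over both when free. A brass barrel with a sprung pin points down at the end of each leg
- grip (a point): centre between the two finger grips, 72 mm in front of the tweezers' origin, at mid-height: squeeze here. The free space below and beside it takes the fingers
- tip_left (a point): point of the left sprung pin (+y leg), 122 mm in front of and 31 mm below the tweezers' origin while the pin is not pressed in
- tip_right (a point): point of the right pin (-y leg), likewise. Gap of the two points: 39.5 mm free, 16 mm when both legs are closed by 0.096 rad; the grips are then about 23 mm wide over both and push back with about 7 N. Each millimetre squeezed at the grip centre closes the gap by 1.7 mm
- leg_left (a joint): closing angle of the left leg, rad: 0 free (stop), 0.15 at most, the tips then meeting; a spring opens it (3.6 N m/rad, with 0.14 N m at 0)
- leg_right (a joint): closing angle of the right leg, the same
- pin_left (a joint): how far the left pin is pressed into its barrel, m: 0 free, 0.006 at its stop; soft spring, 0.16 N at first touch, 0.6 N at the stop
- pin_right (a joint): how far the right pin is pressed in, the same
- crucible: bystander: white crucible, 44 mm wide, 37 mm high, origin under its centre
- beaker: bystander: glass beaker, 56 mm wide, 71 mm high, origin under its centre
- weighing_bottle: bystander: small glass bottle with lid, 39 mm wide, 58 mm high, origin under its centre
- pen: bystander: ball pen, 145 mm long, lying on the bench, origin under its centre
Things that resemble listed ones, but are neither listed nor needed, are in the scene too. Leave any yellow look-alike of the test_bar alone.

How it is judged:
On the way, in this order (a step that is already met when the one before it is completed fails the run):
1. the banded bar lies in both notches of the bridge, centred, and is let go (z of test_bar in the frame of bridge between 0.047 and 0.053 m and y of test_bar in the frame of bridge between -0.009 and 0.009 m and x of test_bar in the frame of bridge between -0.0045 and 0.0045 m and angle between the y axis of test_bar and the y axis of bridge, either way round below 0.12 rad and angle between test_bar's own z axis and vertical below 0.06 rad and contact force between the fingers and test_bar below 0.05 N and linear speed of test_bar below 0.01 m/s), for 0.3 s.
2. the tweezers are held in the fingers, lifted clear of their rest (contact force between the fingers and tweezers above 1 N and contact force between tweezers and rest below 0.01 N and height (world z) of grip above 0.07 m), for 0.2 s.
At the end, for the whole second after the job is handed in: Bar down in both notches, centred within 9 mm; fingers still squeeze the tweezers, which touch only the bar; a pin on each band (within 2.2 mm of its middle, 6.5 mm across), tip gap 16 mm within 2.5 mm and still, each pin pressed in 0.5 to 5.5 mm of its 6 mm; no bystander moved over 20 mm (z of test_bar in the frame of bridge between 0.047 and 0.053 m and y of test_bar in the frame of bridge between -0.009 and 0.009 m and x of test_bar in the frame of bridge between -0.0045 and 0.0045 m and angle between the y axis of test_bar and the y axis of bridge, either way round below 0.12 rad and angle between test_bar's own z axis and vertical below 0.06 rad and ((y of tip_left in the frame of test_bar between 0.0058 and 0.0102 m and x of tip_left in the frame of test_bar between -0.0065 and 0.0065 m and y of tip_right in the frame of test_bar between -0.0102 and -0.0058 m and x of tip_right in the frame of test_bar between -0.0065 and 0.0065 m) or (y of tip_left in the frame of test_bar between -0.0102 and -0.0058 m and x of tip_left in the frame of test_bar between -0.0065 and 0.0065 m and y of tip_right in the frame of test_bar between 0.0058 and 0.0102 m and x of tip_right in the frame of test_bar between -0.0065 and 0.0065 m)) and distance between tip_left and tip_right between 0.0135 and 0.0185 m and value of joint pin_left between 0.0005 and 0.0055 m and value of joint pin_right between 0.0005 and 0.0055 m and contact force between tweezers and test_bar between 0.1 and 5 N and contact force between the fingers and tweezers above 2 N and contact force between the fingers and test_bar below 0.05 N and contact force between tweezers and rest below 0.01 N and contact force between tweezers and bridge below 0.01 N and linear speed of tweezers below 0.01 m/s and velocity of joint leg_left between -0.05 and 0.05 rad/s and velocity of joint leg_right between -0.05 and 0.05 rad/s); the arm keeps its last pose, push and grip.
It fails at once if a bystander (the plain bar, crucible, beaker, bottle or pen) is moved by more than 20 mm (distance of any of blank_bar, crucible, beaker, weighing_bottle, pen from where it was at the start of the episode above 0.02 m).
It also fails if it takes over 61 s, if anything falls off the work surface, if the arm or the gripper's body presses on something with over 40 N, if the wrist force passes 120 N, or if a joint passes its speed limit or range.

## Robot

A 6-joint arm with a two-finger parallel gripper is mounted at the origin on a cart in front of the work surface, level with it; the furniture and walls round the work are solid. World frame = base frame: x ahead of the robot, y to its left, z up, the work surface at z = 0. Lengths are in m, angles in rad, forces in N, time in s.
With the tool pointing down it reaches from about 0.35 to 0.775 m from the base axis. Payload 5.5 kg.
Tool frame: the origin (TCP) lies at the very end of the fingers, on their centre line; the grasp point (between the pads) lies 19 mm behind it; z points along the fingers, y is the line along which they close (so a half turn about z gives the same grasp; the last joint's range is limited). The gripper opens to 85 mm and grips with 20 to 120 N. Pads are 22 mm wide; open, the fingers measure 114 mm over their backs; the gripper's body (76 mm by 85 mm) begins 54 mm behind the grasp point. The pads swing forward as they close: fully open they stand 13 mm farther back than shut.
Start: joints at [-1.362, 0.313, 0.046, 1.304, 0, 1.431], TCP at [0.197, -0.54, 0.231] pointing down, gripper open.
Joint ranges: [-2.76, 2.76], [-0.86, 1.69], [-1.03, 1.26], [-2.2, 2.34], [-1.47, 1.5], [-3.14, 3.14]. Speed limits (rad/s): [2.57, 2.57, 3.14, 3.14, 3.14, 3.14].

## Interface

Orientations are given as a unit quaternion [w, x, y, z].
In Python, from workcell import get_state, read_camera, hand_in gives the robot as it stands.
- The arm moves only by the tool send_rows, never from a script. Its argument "increments" is a list of rows, each an object of numbers: "dx", "dy", "dz": the shift along the world's x, y, z in units of 25 mm (1.0 is 25 mm); "roll": the turn about the world's z in units of 8 degrees (1.0 is 8 degrees); "claw": the opening, from -1 (shut) to 1 (fully open). In form: [{"dx": .., "dy": .., "dz": .., "roll": .., "claw": ..}, ...]. A call has exactly 5 rows; each row is the pose to reach, as a shift and turn from the pose commanded when the call began; what a row does not reach only later rows make up. A row lasts 1/8 s, in which the tool goes at most 62.5 mm and 10.7 degrees, less where a joint would pass 70% of its speed; a pose out of reach is approached as far as the arm can. A call with a gripper value outside its range is refused whole. The fingers move at their own pace and stop on an object; "grip_force" is the grip in N (left out, the last holds). Time passes only in rows, so rows that repeat a pose let the fingers close, or fill a call up. It gives the time, the measured TCP pose, the force, the opening and the grip force at its end, in the units of the state.
- get_state(): the state, without advancing time (a new reading comes with each control period).
- read_camera(name): name is "side" or "top" or "wrist"; returns a dict with "image" (400x640x3 uint8, blue, green, red), "fx", "fy", "cx", "cy" (pixels), "dist_coeffs" ([k1, k2, p1, p2, k3] as OpenCV has them; the pictures are not rectified), "world_to_cam" (4x4, takes a point from world to camera coordinates). Camera axes: x right, y up, looking along -z (the intrinsics and any distortion apply to the point x, -y, -z); pixel columns grow to the right and rows downward; lengths in m; the calibration is good to about 2 mm. A picture is of the moment at which its call begins. There is no depth.
- hand_in(): hands the job in; it is judged then, once.
The state is a dict: "clock": time; "joint_pos": joint angles; "qvel": joint speeds; "tau": joint torques, N m; "tcp_pos": TCP position; "orientation": TCP orientation; "wrist_force": force on the tool from outside, world axes, zero at the start; "ft_torque": the same for the moment, N m; "finger_gap": finger opening in m; "grip_force": force on a finger pad.
Only numpy, scipy, OpenCV 4.12 (cv2) and the standard library are available. Lean on these libraries where they do the work, as an engineer would, in place of code of your own. Each camera call takes 0.05 s, during which the arm holds its last target. There are 200 camera calls.

## Working session

There is one attempt and no reset: what is moved stays moved. The work goes in short steps, Python scripts to look and compute and a tool call to move; the robot and the scene stay as the last step left them, time stands still between calls to the robot, and variables do not carry over. Pictures are saved under pics/ and viewed, at most 10 in all, crops included, and the job is handed in when it is done.

Besides the shell and the picture viewer there is one more tool, called after "Call:" as name(argument=value, ...) on one line, values as JSON. send_rows: Moves the arm, as the interface text tells. Its arguments: {"type":"object","properties":{"increments":{"type":"array","items":{"type":"object","properties":{"dx":{"type":"number"},"dy":{"type":"number"},"dz":{"type":"number"},"roll":{"type":"number"},"claw":{"type":"number"}}}},"grip_force":{"type":"number"}},"required":["increments"]}

```bash
mkdir -p pics; cat > h.py <<'E'
import numpy as np,cv2
from workcell import get_state,read_camera,hand_in
def K(c): return np.array([[c['fx'],0,c['cx']],[0,c['fy'],c['cy']],[0,0,1.]])
def ray(c,px):
    u=cv2.undistortPoints(np.array(px,float).reshape(-1,1,2),K(c),np.array(c['dist_coeffs'],float)).reshape(-1,2)
    d=np.c_[u[:,0],-u[:,1],-np.ones(len(u))]
    M=np.array(c['world_to_cam']);R=M[:3,:3];o=-R.T@M[:3,3]
    return o,d@R
def onz(c,px,z):
    o,d=ray(c,px); z=np.broadcast_to(z,len(d)); return o+d*((z-o[2])/d[:,2])[:,None]
def proj(c,P):
    P=np.atleast_2d(P);M=np.array(c['world_to_cam']);q=P@M[:3,:3].T+M[:3,3]
    q=q*[1,-1,-1]
    return cv2.projectPoints(q,np.zeros(3),np.zeros(3),K(c),np.array(c['dist_coeffs'],float))[0].reshape(-1,2)
E
python3 - <<'E'
from h import *
import pickle
for n in ['top','side']:
    c=read_camera(n);pickle.dump(c,open(n+'0.pkl','wb'));cv2.imwrite(f'pics/{n}0.png',c['image'])
    M=np.array(c['world_to_cam']);print(n,c['fx'],c['dist_coeffs'],-M[:3,:3].T@M[:3,3],M[:3,:3].round(3).tolist())
s=get_state();print(s)
E
```

```text
top 469.268255735296 [-0.10180386  0.          0.          0.          0.        ] [0.40229485 0.25173785 1.08187135] [[0.026, -0.999, -0.023], [0.987, 0.022, 0.157], [-0.157, -0.026, 0.987]]
side 483.166672871918 [-0.04804143  0.          0.          0.          0.        ] [ 0.63113883 -0.61100333  0.74268643] [[0.998, 0.066, 0.01], [-0.048, 0.597, 0.8], [0.047, -0.799, 0.599]]
{'clock': 0.1, 'joint_pos': array([-1.36161776e+00,  3.13902691e-01,  4.51016313e-02,  1.30359993e+00,
       -8.72918882e-06,  1.43124832e+00]), 'qvel': array([-0.00129263, -0.00162884,  0.00357926,  0.00089499, -0.0009794 ,
       -0.00023508]), 'tau': array([ 2.56462881e-03, -4.81724167e+01,  2.99244297e+01,  1.26828934e-02,
       -1.08741776e-04, -1.13511334e-06]), 'tcp_pos': array([ 0.19640026, -0.53993853,  0.2305146 ]), 'orientation': array([-8.01693260e-04,  9.84836878e-01,  1.73481063e-01, -3.22896957e-05]), 'wrist_force': array([1.02529349, 0.21128803, 1.0032635 ]), 'ft_torque': array([ 0.02705688, -0.01091237, -0.02000253]), 'grip_force': 0.0, 'finger_gap': 0.08568623157327414}
```

View pics/top0.png

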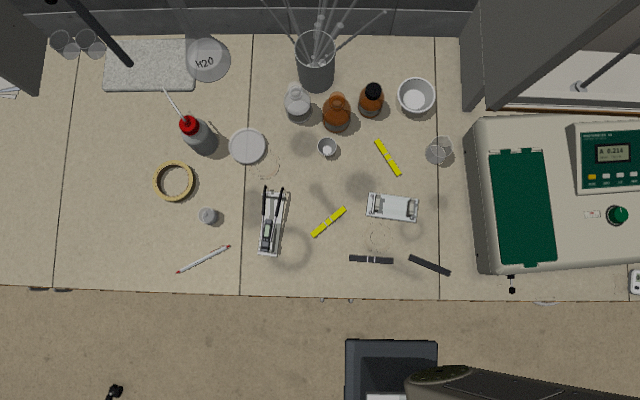

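View pics/side0.png

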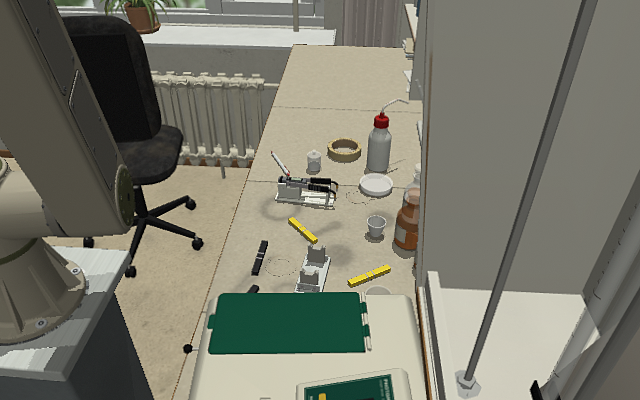

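Candidates for the test bar: dark bar at top (371,259) with light bands, plain dark bar at (429,265), and yellow ones at (329,222) and (388,157). The bridge is at (392,208) and the tweezers at (271,222) with tips away from the robot. I choose (371,259) and check it in a close crop.

```bash
python3 - <<'E'
import pickle,cv2
c=pickle.load(open('top0.pkl','rb'))
a=cv2.resize(c['image'][180:280,250:460],None,fx=3.8,fy=3.8,interpolation=cv2.INTER_CUBIC)
cv2.imwrite('pics/crop1.png',a)
E
```

```text
(no output)
```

View pics/crop1.png

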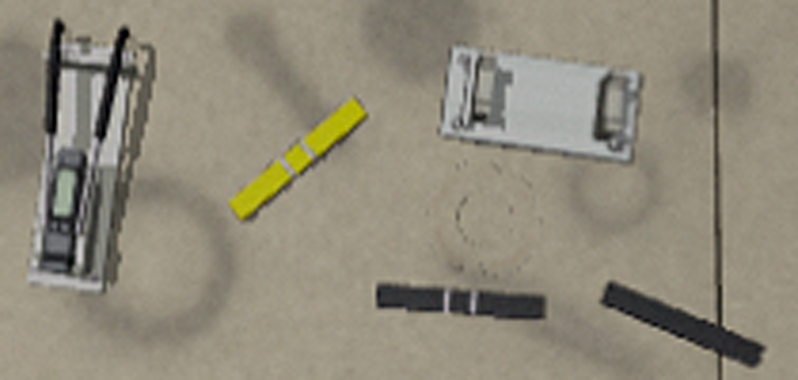

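The crop shows the two-banded dark bar (crop 377–546, 284–319), the plain bar to its right, the bridge base corners at (453,45),(441,136),(632,160),(645,72), and the rest at (30–135, 45–291).

```bash
python3 - <<'E'
from h import *
import pickle
c=pickle.load(open('top0.pkl','rb'))
f=lambda L:np.array(L,float)/3.8+[250,180]
def rep(n,L,z):
    P=onz(c,f(L),z);print(n,P.round(4)[:,:2].tolist(),P.mean(0).round(4));return P
rep('bar',[(377,284),(377,306),(544,319),(546,296)],.01)
rep('bands',[(448,302),(474,303)],.01)
rep('blank',[(610,282),(601,301),(755,366),(764,347)],.01)
P=rep('bridge',[(453,45),(441,136),(632,160),(645,72)],.012)
d=(P[0]+P[1]-P[2]-P[3]);print('bridge yaw of y axis', np.degrees(np.arctan2(d[1],d[0])))
P=rep('rest',[(30,283),(103,291)],.006)
P=rep('tips of legs',[(58,22),(125,30)],.048+.002)
P=rep('meter',[(56,268),(68,152)],.057)
E
```

```text
bar [[0.4571, 0.2052], [0.444, 0.205], [0.4385, 0.1051], [0.4522, 0.104]] [0.448  0.1548 0.01  ]
bands [[0.4474, 0.1626], [0.4471, 0.1471]] [0.4473 0.1548 0.01  ]
blank [[0.4614, 0.0656], [0.45, 0.071], [0.4131, -0.0214], [0.4244, -0.0269]] [0.4372 0.0221 0.01  ]
bridge [[0.6032, 0.1613], [0.5471, 0.1681], [0.5351, 0.0525], [0.5892, 0.0442]] [0.5686 0.1065 0.012 ]
bridge yaw of y axis 83.61107116667999
rest [[0.4525, 0.4143], [0.4489, 0.3698]] [0.4507 0.3921 0.006 ]
tips of legs [[0.6048, 0.398], [0.6008, 0.358]] [0.6028 0.378  0.05  ]
meter [[0.4592, 0.3919], [0.5266, 0.3878]] [0.4929 0.3898 0.057 ]
```

Call:
send_rows(increments=[{"dx": 0.7, "dy": 2.2, "dz": 0.4, "roll": 0.6, "claw": 1}, {"dx": 1.4, "dy": 4.4, "dz": 0.8, "roll": 1.2, "claw": 1}, {"dx": 2.1, "dy": 6.6, "dz": 1, "roll": 1.8, "claw": 1}, {"dx": 2.8, "dy": 8.8, "dz": 1, "roll": 2.4, "claw": 1}, {"dx": 3.5, "dy": 11, "dz": 1, "roll": 3, "claw": 1}])

```text
clock: 0.72
tcp_pos: [0.2841, -0.2635, 0.2561]
orientation: [-0.0, 0.927, 0.375, 0.0]
wrist_force: [1.0, -0.2, 0.9]
finger_gap: 0.0853
grip_force: 0.0
```

Call:
send_rows(increments=[{"dx": 0.7, "dy": 2.2, "dz": 0, "roll": 0.6, "claw": 1}, {"dx": 1.4, "dy": 4.4, "dz": 0, "roll": 1.2, "claw": 1}, {"dx": 2.1, "dy": 6.6, "dz": 0, "roll": 1.8, "claw": 1}, {"dx": 2.8, "dy": 8.8, "dz": 0, "roll": 2.4, "claw": 1}, {"dx": 3.5, "dy": 11, "dz": 0, "roll": 3, "claw": 1}])

```text
clock: 1.35
tcp_pos: [0.3716, 0.0115, 0.2563]
orientation: [0.0, 0.828, 0.56, 0.0]
wrist_force: [1.2, -0.4, 0.5]
finger_gap: 0.0856
grip_force: 0.0
```

Call:
send_rows(increments=[{"dx": 0.7, "dy": 1.5, "dz": 0, "roll": 0.6, "claw": 1}, {"dx": 1.4, "dy": 3, "dz": -0.8, "roll": 1.2, "claw": 1}, {"dx": 2.2, "dy": 4.6, "dz": -1.6, "roll": 1.8, "claw": 1}, {"dx": 3.04, "dy": 5.8, "dz": -2.4, "roll": 2.4, "claw": 1}, {"dx": 3.04, "dy": 5.8, "dz": -2.4, "roll": 2.4, "claw": 0}])

```text
clock: 1.98
tcp_pos: [0.4471, 0.156, 0.1941]
orientation: [-0.001, 0.723, 0.691, -0.001]
wrist_force: [-0.6, -1.2, -0.0]
finger_gap: 0.0698
grip_force: 0.0
```

```bash
cat > shot.py <<'E'
from h import *
import pickle,sys
n,o=sys.argv[1:3]
c=read_camera(n);pickle.dump(c,open(o+'.pkl','wb'));cv2.imwrite(f'pics/{o}.png',c['image'])
s=get_state();q=s['orientation'];print(s['clock'],s['tcp_pos'].round(4),q.round(4),'close dir deg',np.degrees(2*np.arctan2(q[2],q[1]))-90,s['wrist_force'].round(2),s['finger_gap'],s['grip_force'],s['joint_pos'].round(2))
M=np.array(c['world_to_cam']);print(-M[:3,:3].T@M[:3,3])
E
python3 shot.py wrist w1
```

```text
2.025 [0.4467 0.1551 0.1951] [-0.0008  0.7238  0.69   -0.0014] close dir deg -2.741252882767185 [-0.22  0.23  0.27] 0.06264427043843288 0.0 [ 0.16  0.13 -0.27  1.17 -0.    1.78]
[0.45137721 0.23578582 0.33620635]
```

View pics/w1.png

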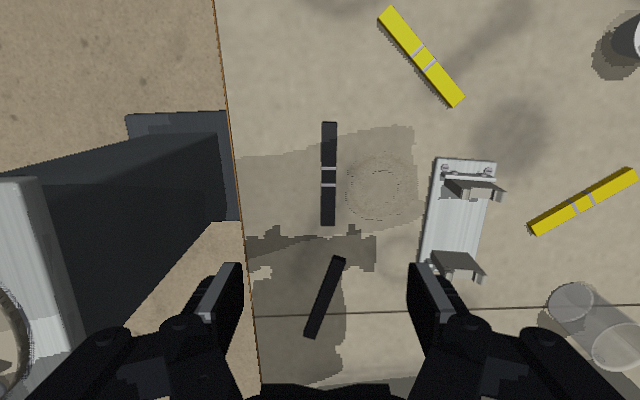

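Wrist view: bar from (329,122) to (328,226) with bands at about (328,168) and (328,184), bridge base corners at (435,158) and (496,163), plate notches at the top.

```bash
python3 - <<'E'
from h import *
import pickle
c=pickle.load(open('w1.pkl','rb'))
for z,L in [(.01,[(321.5,122),(336.5,122),(335.5,226),(321,226)]),(.01,[(328.5,168.5),(328.5,184)]),(.012,[(435,158),(496,163)])]:
    P=onz(c,L,z);print(P.round(4)[:,:2].tolist(),P.mean(0).round(4))
a=c['image'][140:300,390:520]; b=c['image'][110:240,280:380]
w=np.hstack([cv2.resize(b,(400,520),interpolation=2),cv2.resize(a[:, :],(400,520) and (422,520),interpolation=2)[:, :400]])
cv2.imwrite('pics/crop2.png',w)
E
```

```text
[[0.4457, 0.2056], [0.4591, 0.205], [0.4546, 0.1052], [0.4404, 0.1058]] [0.4499 0.1554 0.01  ]
[[0.4502, 0.163], [0.4495, 0.1481]] [0.4498 0.1555 0.01  ]
[[0.5477, 0.1688], [0.6032, 0.1615]] [0.5755 0.1652 0.012 ]
```

View pics/crop2.png

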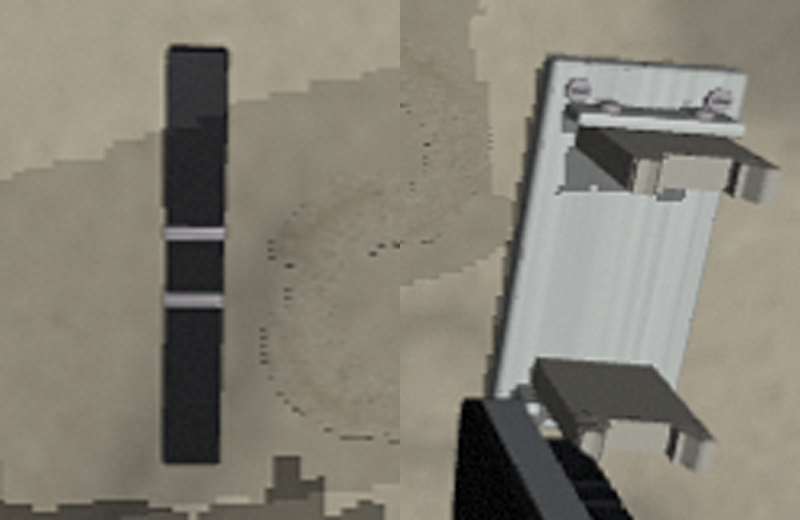

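Call:
send_rows(increments=[{"dx": 0.1, "dy": 0, "dz": -2, "roll": 0, "claw": 0}, {"dx": 0.1, "dy": 0, "dz": -4, "roll": 0, "claw": 0}, {"dx": 0.1, "dy": 0, "dz": -6, "roll": 0, "claw": 0}, {"dx": 0.1, "dy": 0, "dz": -7.3, "roll": 0, "claw": 0}, {"dx": 0.1, "dy": 0, "dz": -7.6, "roll": 0, "claw": 0}])

```text
clock: 2.65
tcp_pos: [0.4481, 0.1534, 0.0051]
orientation: [-0.001, 0.725, 0.689, -0.002]
wrist_force: [-0.5, 0.2, 1.6]
finger_gap: 0.0427
grip_force: 0.0
```

Call:
send_rows(grip_force=30, increments=[{"claw": -0.3}, {"claw": -1}, {"claw": -1}, {"claw": -1}, {"claw": -1}])

```text
schema error: expected keys dx, dy, dz, roll, claw
```

```bash
python3 - <<'E'
from h import *
import pickle
c=pickle.load(open('w1.pkl','rb'))
P=onz(c,[(436,158.5),(418.6,261.5),(496,163),(390+300/3.25,140+357/3.25)],.012);print(P.round(4))
print(np.degrees(np.arctan2(*(P[0]-P[1])[[1,0]])))
print(P[0]+[0,0,0])
# plate tops z=.059 and .050 notch floor, wrist view corners
f=lambda L:[((x-400)/3.25+390,y/3.25+140) for x,y in L]
print(onz(c,f([(577,128),(711,133),(635,160),(777,172)]),.059).round(4))
E
```

```text
[[0.5487 0.1683 0.012 ]
 [0.5365 0.0641 0.012 ]
 [0.6032 0.1615 0.012 ]
 [0.5987 0.0744 0.012 ]]
83.35231394903339
[0.54867033 0.1682714  0.012     ]
[[0.5421 0.1609 0.059 ]
 [0.5746 0.1581 0.059 ]
 [0.5568 0.1521 0.059 ]
 [0.5916 0.1474 0.059 ]]
```

Call:
send_rows(grip_force=30, increments=[{"dx": 0, "dy": 0.04, "dz": -0.08, "roll": 0, "claw": 0}, {"dx": 0, "dy": 0.04, "dz": -0.08, "roll": 0, "claw": -1}, {"dx": 0, "dy": 0.04, "dz": -0.08, "roll": 0, "claw": -1}, {"dx": 0, "dy": 0.04, "dz": -0.08, "roll": 0, "claw": -1}, {"dx": 0, "dy": 0.04, "dz": -0.08, "roll": 0, "claw": -1}])

```text
clock: 3.28
tcp_pos: [0.4513, 0.1557, 0.0059]
orientation: [0.001, 0.724, 0.69, 0.001]
wrist_force: [-0.2, -0.5, 6.2]
finger_gap: 0.0128
grip_force: 30.7
```

Call:
send_rows(increments=[{"dx": 0, "dy": 0, "dz": 1, "roll": 0, "claw": -1}, {"dx": 0, "dy": 0, "dz": 2.5, "roll": 0, "claw": -1}, {"dx": 0, "dy": 0, "dz": 4, "roll": 0, "claw": -1}, {"dx": 1.5, "dy": -0.6, "dz": 4, "roll": -0.2, "claw": -1}, {"dx": 3, "dy": -1.2, "dz": 4, "roll": -0.48, "claw": -1}])

```text
clock: 3.9
tcp_pos: [0.5266, 0.1257, 0.1061]
orientation: [0.001, 0.747, 0.665, 0.001]
wrist_force: [-0.1, -0.5, -0.6]
finger_gap: 0.0126
grip_force: 30.0
```

Call:
send_rows(increments=[{"dx": 1.6, "dy": -0.7, "dz": 0, "roll": 0, "claw": -1}, {"dx": 1.6, "dy": -0.7, "dz": 0, "roll": 0, "claw": -1}, {"dx": 1.6, "dy": -0.7, "dz": 0, "roll": 0, "claw": -1}, {"dx": 1.6, "dy": -0.7, "dz": 0, "roll": 0, "claw": -1}, {"dx": 1.6, "dy": -0.7, "dz": 0, "roll": 0, "claw": -1}])

```text
clock: 4.53
tcp_pos: [0.5642, 0.1086, 0.1046]
orientation: [-0.0, 0.747, 0.665, -0.0]
wrist_force: [0.0, 0.1, -0.4]
finger_gap: 0.0127
grip_force: 30.0
```

```bash
python3 shot.py wrist w2; python3 shot.py side s2;python3 - <<'E'
import cv2,numpy as np
a=cv2.imread('pics/w2.png');b=cv2.imread('pics/s2.png')
b=cv2.resize(b[200:310,250:400],(400,293),interpolation=2)
w=np.zeros((600,800,3),np.uint8);w[:300,:400]=cv2.resize(a[100:250,220:420],(400,300),interpolation=2);w[:293,400:]=b;w[300:]=cv2.resize(a[100:400,100:500],(800,600))[:300] if 0 else cv2.resize(a,(480,300),interpolation=3)[:, :].repeat(1,1) if 0 else 0
w[300:,:480]=cv2.resize(a,(480,300))
cv2.imwrite('pics/c2.png',w)
E
```

```text
4.575 [0.5644 0.1085 0.1046] [0.     0.7467 0.6652 0.    ] close dir deg -6.610317052589693 [ 0.59 -0.11  0.46] 0.012941606089382036 29.981840550899506 [ 0.05  0.38 -0.18  1.01 -0.    1.74]
[0.57350371 0.18784584 0.24667403]
4.625 [0.5645 0.1085 0.1046] [1.000e-04 7.467e-01 6.651e-01 1.000e-04] close dir deg -6.616672777799479 [-0.54 -0.36 -0.96] 0.012489881448248346 29.981629550457 [ 0.05  0.38 -0.18  1.01 -0.    1.74]
[ 0.63113883 -0.61100333  0.74268643]
```

View pics/c2.png

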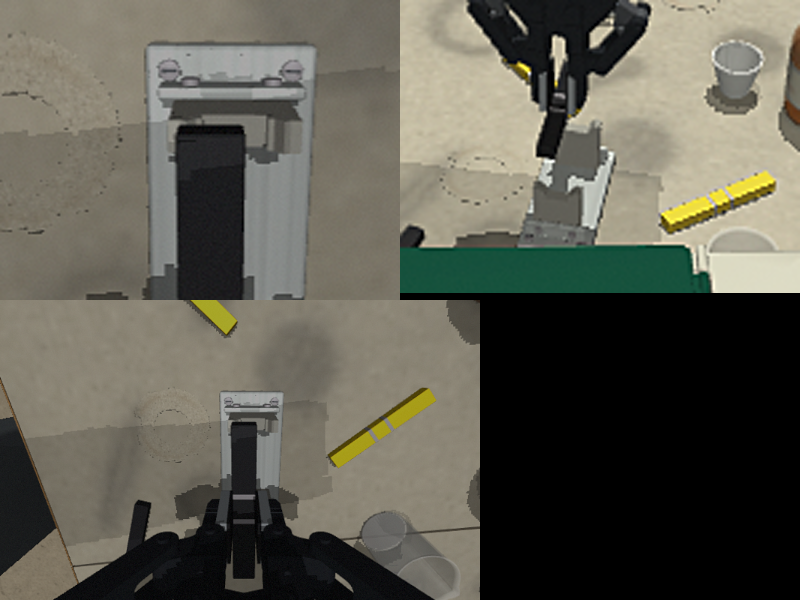

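Bar and bridge are parallel in the wrist view: bar end at full-image (309–341.5,163.5), bridge base far edge (294–378,121.5), bands at rows about 263 and 295; the side view shows the bar above the plates, offset to the robot's side.

```bash
python3 - <<'E'
from h import *
import pickle
c=pickle.load(open('w2.pkl','rb'))
e=onz(c,[(309,163.5),(341.5,163.5),(325,262.7),(325,294.7)],.109)
b=onz(c,[(294,121.5),(378,121.5)],.012)
t=np.radians(83.4);Y=np.array([np.cos(t),np.sin(t)]);X=np.array([Y[1],-Y[0]])
print(e.round(4),b.round(4))
bc=e[:2,:2].mean(0)-Y*.05; B=b[:,:2].mean(0)-Y*.058
print('bar c',bc,e[2:,:2].mean(0),'bridge',B,'delta',B-bc,'width',np.linalg.norm(e[0]-e[1]),np.linalg.norm(b[0]-b[1]))
# notch: lips inner edges
E
```

```text
[[0.564  0.1601 0.109 ]
 [0.5766 0.1587 0.109 ]
 [0.5653 0.1165 0.109 ]
 [0.5635 0.101  0.109 ]] [[0.5512 0.1688 0.012 ]
 [0.6048 0.1626 0.012 ]]
bar c [0.56456725 0.10971417] [0.56438727 0.10875389] bridge [0.57137398 0.10809679] delta [ 0.00680673 -0.00161738] width 0.012711527704375957 0.05393935771437517
```

Call:
send_rows(increments=[{"dx": 0.22, "dy": -0.06, "dz": -0.5, "roll": 0, "claw": -1}, {"dx": 0.22, "dy": -0.06, "dz": -1, "roll": 0, "claw": -1}, {"dx": 0.22, "dy": -0.06, "dz": -1.4, "roll": 0, "claw": -1}, {"dx": 0.22, "dy": -0.06, "dz": -1.4, "roll": 0, "claw": -1}, {"dx": 0.22, "dy": -0.06, "dz": -1.4, "roll": 0, "claw": -1}])

```text
clock: 5.25
tcp_pos: [0.5706, 0.1066, 0.0693]
orientation: [0.0, 0.747, 0.665, -0.0]
wrist_force: [0.4, -0.9, -0.2]
finger_gap: 0.0123
grip_force: 30.0
```

```bash
python3 shot.py wrist w3; python3 shot.py side s3;python3 - <<'E'
import cv2,numpy as np
a=cv2.imread('pics/w3.png');b=cv2.imread('pics/s3.png')
w=np.hstack([cv2.resize(a[100:200,270:390],(480,400),interpolation=2),cv2.resize(b[230:310,280:344],(320,400),interpolation=2)])
cv2.imwrite('pics/c3.png',w)
E
```

```text
5.3 [0.5708 0.1066 0.0696] [2.000e-04 7.470e-01 6.649e-01 2.000e-04] close dir deg -6.655767156324501 [ 0.87 -0.1  -0.3 ] 0.012780562211563226 29.98194068670273 [ 0.05  0.42 -0.21  0.94 -0.    1.73]
[0.57988636 0.1858279  0.21139819]
5.35 [0.5709 0.1066 0.0698] [3.000e-04 7.470e-01 6.649e-01 3.000e-04] close dir deg -6.6550009062188735 [-0.42  0.17 -0.28] 0.012473313237145862 29.981560707092285 [ 0.05  0.42 -0.21  0.94 -0.    1.73]
[ 0.63113883 -0.61100333  0.74268643]
```

View pics/c3.png

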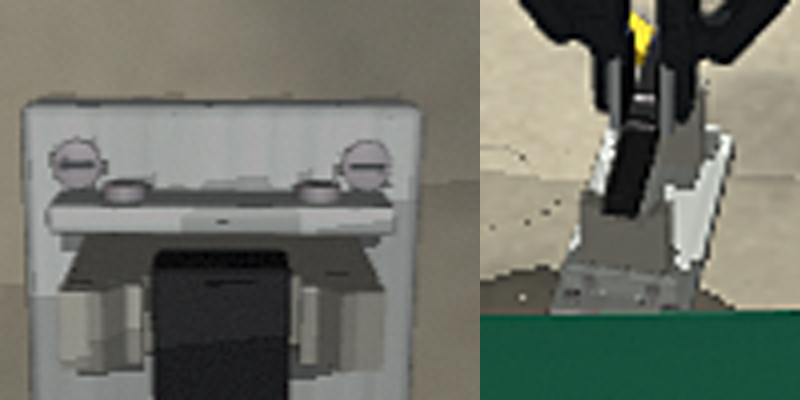

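The bar (crop 153–288, centre 220) is centred between the notch prongs (60–384, centre 222); the side view agrees. I lower it and release.

Call:
send_rows(increments=[{"dx": 0.01, "dy": 0, "dz": -0.25, "roll": 0, "claw": -1}, {"dx": 0.01, "dy": 0, "dz": -0.45, "roll": 0, "claw": -1}, {"dx": 0.01, "dy": 0, "dz": -0.52, "roll": 0, "claw": -1}, {"dx": 0.01, "dy": 0, "dz": -0.55, "roll": 0, "claw": -1}, {"dx": 0.01, "dy": 0, "dz": -0.55, "roll": 0, "claw": -1}])

```text
clock: 5.98
tcp_pos: [0.5703, 0.1066, 0.0559]
orientation: [-0.0, 0.747, 0.665, -0.0]
wrist_force: [-3.1, -0.1, 4.0]
finger_gap: 0.0125
grip_force: 30.5
```

Call:
send_rows(increments=[{"dx": -0.03, "dy": 0, "dz": 0, "roll": 0, "claw": -0.8}, {"dx": -0.03, "dy": 0, "dz": 0, "roll": 0, "claw": -0.6}, {"dx": -0.03, "dy": 0, "dz": 0, "roll": 0, "claw": -0.4}, {"dx": -0.03, "dy": 0, "dz": 0, "roll": 0, "claw": -0.3}, {"dx": -0.03, "dy": 0, "dz": 0, "roll": 0, "claw": -0.2}])

```text
clock: 6.6
tcp_pos: [0.5701, 0.1066, 0.0555]
orientation: [0.0, 0.747, 0.665, 0.0]
wrist_force: [-0.1, -0.3, 0.0]
finger_gap: 0.0343
grip_force: 0.0
```

Call:
send_rows(increments=[{"dx": 0, "dy": 0, "dz": 1, "roll": 0, "claw": -0.2}, {"dx": 0, "dy": 0, "dz": 2.5, "roll": 0, "claw": 0}, {"dx": 0, "dy": 0, "dz": 4, "roll": 0, "claw": 0}, {"dx": 0, "dy": 0, "dz": 5, "roll": 0, "claw": 0}, {"dx": 0, "dy": 0, "dz": 5, "roll": 0, "claw": 0}])

```text
clock: 7.22
tcp_pos: [0.5716, 0.1067, 0.1829]
orientation: [0.002, 0.747, 0.665, 0.002]
wrist_force: [0.9, 1.4, 0.3]
finger_gap: 0.0429
grip_force: 0.0
```

```bash
python3 shot.py wrist w4; python3 shot.py side s4;python3 - <<'E'
import cv2,numpy as np
a=cv2.imread('pics/w4.png');b=cv2.imread('pics/s4.png')
w=np.hstack([cv2.resize(a[110:260,260:410],(480,480),interpolation=2),cv2.resize(b[230:310,280:333],(320,480),interpolation=2)])
cv2.imwrite('pics/c4.png',w)
E
```

```text
7.275 [0.5706 0.1066 0.1811] [6.000e-04 7.470e-01 6.649e-01 8.000e-04] close dir deg -6.656120226063564 [ 0.07 -1.37 -0.48] 0.043075431657822336 0.0 [ 0.05  0.34 -0.04  1.19 -0.    1.73]
[0.5802486  0.18589877 0.32505936]
7.325 [0.5698 0.1066 0.18  ] [-1.000e-04  7.470e-01  6.649e-01 -1.000e-04] close dir deg -6.657788568569472 [-1.18  0.24  0.  ] 0.04276673425064503 0.0 [ 0.05  0.34 -0.04  1.19 -0.    1.73]
[ 0.63113883 -0.61100333  0.74268643]
```

View pics/c4.png

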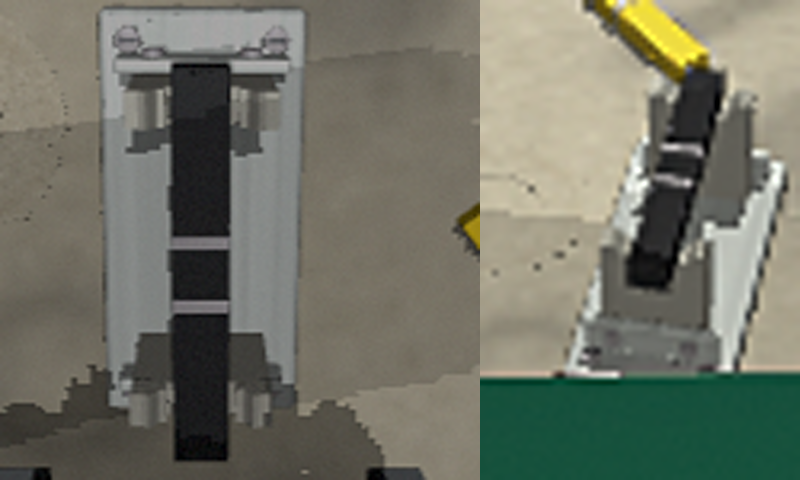

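The bar lies in both notches (crop: bar x 172–229, ends at rows 65 and 460, bands at (200,242) and (201,307)).

```bash
python3 - <<'E'
from h import *
import pickle
c=pickle.load(open('w4.pkl','rb'))
f=lambda L:[(x/3.2+260,y/3.2+110) for x,y in L]
e=onz(c,f([(171,66),(229,66),(228,459),(175,459)]),.06);m=onz(c,f([(200,242.5),(201,307)]),.06)
b=onz(c,f([(103,9),(303,10)]),.012)
print(e[:,:2].round(4).tolist(),e.mean(0),m[:,:2].round(4).tolist(),m.mean(0));d=e[0]+e[1]-e[2]-e[3];print(np.degrees(np.arctan2(d[1],d[0])))
t=np.radians(83.4);Y=np.array([np.cos(t),np.sin(t)]);print('bridge',b[:,:2].mean(0)-Y*.058)
E
```

```text
[[0.5696, 0.1564], [0.5828, 0.1549], [0.5717, 0.0565], [0.5582, 0.0581]] [0.57056201 0.10645265 0.06      ] [[0.5713, 0.1142], [0.5696, 0.0979]] [0.57044184 0.10604439 0.06      ]
83.48247536091854
bridge [0.57131645 0.10710694]
```

Call:
send_rows(increments=[{"dx": -0.05, "dy": 1.1, "dz": 0, "roll": 1.14, "claw": 0.3}, {"dx": -0.1, "dy": 2.2, "dz": 0, "roll": 2.28, "claw": 0.3}, {"dx": -0.15, "dy": 3.3, "dz": 0, "roll": 3.42, "claw": 0.3}, {"dx": -0.2, "dy": 4.4, "dz": 0, "roll": 4.56, "claw": 0.3}, {"dx": -0.25, "dy": 5.5, "dz": 0, "roll": 5.7, "claw": 0.3}])

```text
clock: 7.95
tcp_pos: [0.5627, 0.2447, 0.1784]
orientation: [-0.001, 0.429, 0.903, -0.001]
wrist_force: [-0.0, 0.8, -0.4]
finger_gap: 0.0553
grip_force: 0.0
```

Call:
send_rows(increments=[{"dx": -0.05, "dy": 1.1, "dz": 0, "roll": 1.14, "claw": 0.3}, {"dx": -0.1, "dy": 2.2, "dz": 0, "roll": 2.28, "claw": 0.3}, {"dx": -0.15, "dy": 3.3, "dz": 0, "roll": 3.42, "claw": 0.3}, {"dx": -0.2, "dy": 4.4, "dz": 0, "roll": 4.56, "claw": 0.3}, {"dx": -0.25, "dy": 5.5, "dz": 0, "roll": 5.7, "claw": 0.3}])

```text
clock: 8.57
tcp_pos: [0.5566, 0.382, 0.1782]
orientation: [-0.001, 0.045, 0.999, -0.001]
wrist_force: [0.4, -0.8, 0.3]
finger_gap: 0.056
grip_force: 0.0
```

Call:
send_rows(increments=[{"dx": 0, "dy": 0, "dz": 0, "roll": 0, "claw": 0.3}, {"dx": 0, "dy": 0, "dz": 0, "roll": 0, "claw": 0.3}, {"dx": 0, "dy": 0, "dz": 0, "roll": 0, "claw": 0.3}, {"dx": 0, "dy": 0, "dz": 0, "roll": 0, "claw": 0.3}, {"dx": 0, "dy": 0, "dz": 0, "roll": 0, "claw": 0.3}])

```text
clock: 9.2
tcp_pos: [0.5577, 0.3811, 0.1808]
orientation: [0.0, 0.048, 0.999, 0.0]
wrist_force: [0.6, -0.0, -0.0]
finger_gap: 0.0558
grip_force: 0.0
```

```bash
python3 shot.py wrist w5; python3 shot.py side s5;python3 - <<'E'
import cv2,numpy as np
a=cv2.imread('pics/w5.png');b=cv2.imread('pics/s5.png')
w=np.zeros((600,800,3),np.uint8);w[:,:450]=cv2.resize(a[100:400,208:433],(450,600),interpolation=2);w[:260,450:]=cv2.resize(b[140:215,265:366],(350,260),interpolation=2)
cv2.imwrite('pics/c5.png',w)
E
```

```text
9.25 [0.5577 0.3812 0.1808] [1.000e-04 4.800e-02 9.988e-01 1.000e-04] close dir deg 84.50088374275134 [-0.1  -0.46  0.58] 0.05550481178525546 0.0 [0.48 0.53 0.25 1.29 0.   0.58]
[0.47929589 0.38946327 0.32288877]
9.3 [0.5576 0.3813 0.1808] [1.000e-04 4.790e-02 9.989e-01 1.000e-04] close dir deg 84.51418244711857 [-0.01 -0.65 -0.22] 0.055564268531636055 0.0 [0.48 0.53 0.25 1.29 0.   0.58]
[ 0.63113883 -0.61100333  0.74268643]
```

View pics/c5.png

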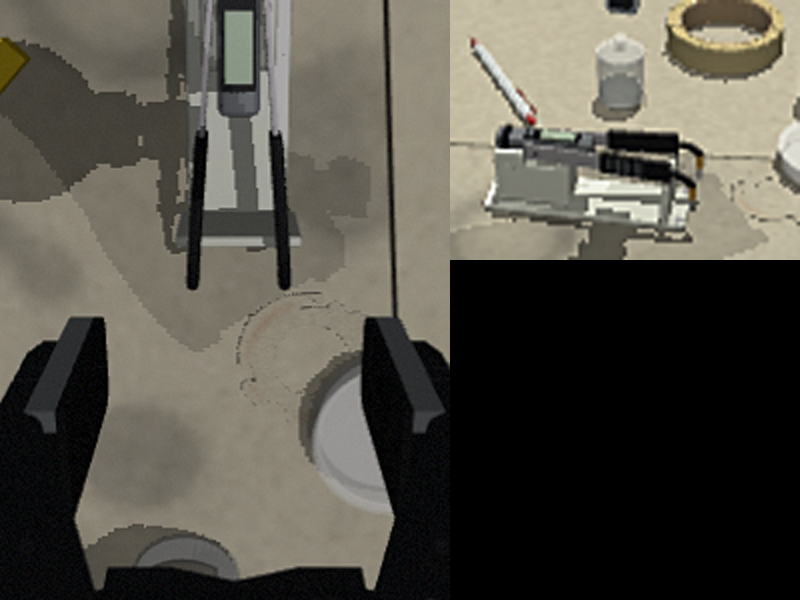

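Wrist view: grips begin at crop (200,131),(278,132), legs end at (193,286),(285,288), meter front end at (238,117), front wall at row ~237.

```bash
python3 - <<'E'
from h import *
import pickle
c=pickle.load(open('w5.pkl','rb'))
f=lambda L:[(x/2+208,y/2+100) for x,y in L]
for z,L in [(.056,[(201,131),(278,132)]),(.05,[(193,288),(286,290)]),(.057,[(238,117)]),(.04,[(176,238),(300,238)]),(.056,[(189,210),(288,210)])]:
    P=onz(c,f(L),z);print(P[:,:2].round(4).tolist(),P.mean(0).round(4))
o=cv2.resize(c['image'][130:270,280:380],(400,560),interpolation=2);cv2.imwrite('pics/c6.png',o)
E
```

```text
[[0.5347, 0.3716], [0.5378, 0.4007]] [0.5362 0.3862 0.056 ]
[[0.6018, 0.3606], [0.6064, 0.3991]] [0.6041 0.3799 0.05  ]
[[0.5305, 0.3861]] [0.5305 0.3861 0.057 ]
[[0.5827, 0.355], [0.5876, 0.4071]] [0.5851 0.3811 0.04  ]
[[0.5656, 0.3635], [0.5693, 0.4022]] [0.5675 0.3828 0.056 ]
```

Call:
send_rows(increments=[{"dx": -0.15, "dy": 0.12, "dz": -1.5, "roll": 0, "claw": 0.3}, {"dx": -0.15, "dy": 0.12, "dz": -3, "roll": 0, "claw": 0.3}, {"dx": -0.15, "dy": 0.12, "dz": -4.5, "roll": 0, "claw": 0.3}, {"dx": -0.15, "dy": 0.12, "dz": -5.6, "roll": 0, "claw": 0.3}, {"dx": -0.15, "dy": 0.12, "dz": -6.05, "roll": 0, "claw": 0.3}])

```text
clock: 9.93
tcp_pos: [0.5526, 0.3839, 0.0274]
orientation: [-0.001, 0.048, 0.999, -0.001]
wrist_force: [0.6, -1.1, -0.2]
finger_gap: 0.0558
grip_force: 0.0
```

Call:
send_rows(grip_force=30, increments=[{"dx": 0, "dy": 0, "dz": 0, "roll": 0, "claw": 0.1}, {"dx": 0, "dy": 0, "dz": 0, "roll": 0, "claw": -0.1}, {"dx": 0, "dy": 0, "dz": 0, "roll": 0, "claw": -0.1}, {"dx": 0, "dy": 0, "dz": 0, "roll": 0, "claw": -0.1}, {"dx": 0, "dy": 0, "dz": 0, "roll": 0, "claw": -0.1}])

```text
clock: 10.55
tcp_pos: [0.554, 0.3847, 0.0298]
orientation: [0.0, 0.048, 0.999, 0.0]
wrist_force: [-0.0, 0.2, 0.9]
finger_gap: 0.0383
grip_force: 0.1
```

```bash
python3 shot.py wrist w6; python3 shot.py side s6;python3 - <<'E'
import cv2,numpy as np
a=cv2.imread('pics/w6.png');b=cv2.imread('pics/s6.png')
w=np.zeros((600,800,3),np.uint8);w[:,:450]=cv2.resize(a[100:400,208:433],(450,600),interpolation=2);w[:260,450:]=cv2.resize(b[140:215,265:366],(350,260),interpolation=2)
cv2.imwrite('pics/c6.png',w)
E
```

```text
10.6 [0.5539 0.3847 0.0297] [2.000e-04 4.760e-02 9.989e-01 3.000e-04] close dir deg 84.54578102415448 [-0.37 -0.08 -0.74] 0.03835269124129552 0.13618093100376427 [0.49 0.62 0.02 0.97 0.   0.58]
[0.47548508 0.39299933 0.17187264]
10.65 [0.5539 0.3847 0.0296] [2.000e-04 4.760e-02 9.989e-01 2.000e-04] close dir deg 84.54731216018504 [-0.19 -0.5   0.27] 0.03837888158864675 0.1662974408827722 [0.49 0.62 0.02 0.97 0.   0.58]
[ 0.63113883 -0.61100333  0.74268643]
```

View pics/c6.png

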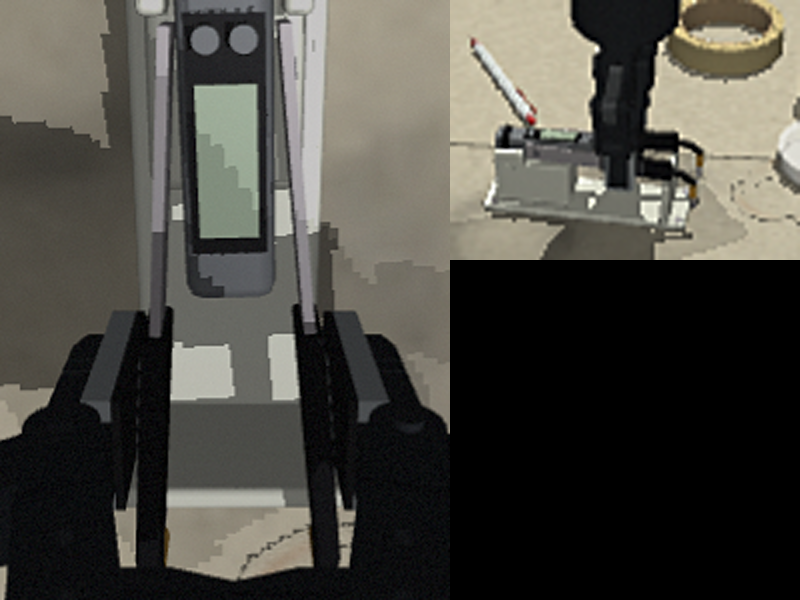

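The view shows both grips between the pads, with the left grip (crop x≈150) already touching and the right with a slight gap; the tweezers are undisturbed in the rest. That was my last picture, so from here I measure numerically. Squeezing now.

Call:
send_rows(grip_force=30, increments=[{"dx": 0, "dy": -0.04, "dz": 0, "roll": 0, "claw": -0.2}, {"dx": 0, "dy": -0.04, "dz": 0, "roll": 0, "claw": -0.3}, {"dx": 0, "dy": -0.04, "dz": 0, "roll": 0, "claw": -0.4}, {"dx": 0, "dy": -0.04, "dz": 0, "roll": 0, "claw": -0.45}, {"dx": 0, "dy": -0.04, "dz": 0, "roll": 0, "claw": -0.45}])

```text
clock: 11.28
tcp_pos: [0.5545, 0.3842, 0.0306]
orientation: [0.001, 0.047, 0.999, 0.001]
wrist_force: [-0.1, 1.6, 6.7]
finger_gap: 0.0235
grip_force: 9.2
```

Call:
send_rows(increments=[{"dx": 0, "dy": 0, "dz": 0.3, "roll": 0, "claw": -0.45}, {"dx": 0, "dy": 0, "dz": 0.7, "roll": 0, "claw": -0.45}, {"dx": 0, "dy": 0, "dz": 1.2, "roll": 0, "claw": -0.45}, {"dx": 0, "dy": 0, "dz": 1.8, "roll": 0, "claw": -0.45}, {"dx": 0, "dy": 0, "dz": 2.4, "roll": 0, "claw": -0.45}])

```text
clock: 11.9
tcp_pos: [0.554, 0.3837, 0.0907]
orientation: [0.0, 0.048, 0.999, 0.0]
wrist_force: [-0.9, 0.8, -0.2]
finger_gap: 0.0231
grip_force: 6.9
```

Call:
send_rows(increments=[{"dx": 0, "dy": 0, "dz": 0.8, "roll": 0, "claw": -0.45}, {"dx": 0, "dy": 0, "dz": 1.6, "roll": 0, "claw": -0.45}, {"dx": 0, "dy": 0, "dz": 2.4, "roll": 0, "claw": -0.45}, {"dx": 0, "dy": 0, "dz": 3.0, "roll": 0, "claw": -0.45}, {"dx": 0, "dy": 0, "dz": 3.0, "roll": 0, "claw": -0.45}])

```text
clock: 12.52
tcp_pos: [0.5546, 0.3841, 0.1662]
orientation: [0.001, 0.048, 0.999, 0.001]
wrist_force: [0.4, 0.2, -0.8]
finger_gap: 0.0235
grip_force: 6.9
```

```bash
python3 shot.py wrist w7; python3 shot.py side s7; python3 shot.py top t7; python3 - <<'E'
from h import *
import pickle
t=np.radians(-5.4)
# brass-coloured pixels (pins/barrels) in each view, near expected tips
for n in ['w7','s7','t7']:
    c=pickle.load(open(n+'.pkl','rb'));im=c['image'];h=cv2.cvtColor(im,cv2.COLOR_BGR2HSV)
    s=get_state();g=s['tcp_pos']+[0,0,.019]
    X=np.array([np.cos(t),np.sin(t),0]);Y=np.array([-X[1],X[0],0])
    P=np.array([g+50*X*.001+k*Y*.008+np.array([0,0,z]) for k in(1,-1) for z in(-.031,0)])
    p=proj(c,P);print(n,p.round(1).tolist())
    m=cv2.inRange(h,(8,90,50),(28,255,255))
    x0,y0=np.maximum(p.min(0)-25,0).astype(int);x1,y1=(p.max(0)+25).astype(int)
    k,l,st,ce=cv2.connectedComponentsWithStats(m[y0:y1,x0:x1])
    for i in range(1,k):
        if st[i,4]>3: print('  blob',st[i,0]+x0,st[i,1]+y0,st[i,2:],(ce[i]+[x0,y0]).round(1))
E
```

```text
12.575 [0.5541 0.3838 0.1649] [5.000e-04 4.760e-02 9.989e-01 4.000e-04] close dir deg 84.5464846364824 [-0.81  0.22 -0.47] 0.02394229161591399 6.870022863149643 [0.49 0.53 0.21 1.25 0.   0.58]
[0.47581994 0.39215793 0.3081496 ]
12.625 [0.5536 0.3835 0.164 ] [-2.000e-04  4.760e-02  9.989e-01 -1.000e-04] close dir deg 84.54477551902085 [-0.41 -0.13 -1.69] 0.02359433419527329 6.869892552495003 [0.49 0.53 0.21 1.25 0.   0.58]
[ 0.63113883 -0.61100333  0.74268643]
12.675 [0.5533 0.3834 0.1635] [-6.000e-04  4.760e-02  9.989e-01 -3.000e-04] close dir deg 84.54686747565282 [-0.94  0.16 -0.64] 0.02342118829663914 6.869973689317703 [0.49 0.53 0.21 1.25 0.   0.58]
[0.40229485 0.25173785 1.08187135]
w7 [[337.0, 341.4], [339.4, 389.4], [306.6, 341.5], [303.2, 389.5]]
  blob 312 362 [ 2 20 27] [312.7 370.1]
s7 [[336.5, 147.7], [336.8, 136.3], [335.5, 151.1], [335.9, 139.6]]
  blob 328 138 [ 33  23 421] [344.5 149.4]
t7 [[264.2, 176.6], [262.1, 173.2], [271.9, 177.5], [270.1, 174.1]]
```

Call:
send_rows(increments=[{"dx": -0.1, "dy": -0.8, "dz": 0, "roll": 0, "claw": -0.45}, {"dx": -0.24, "dy": -2, "dz": 0, "roll": 0, "claw": -0.45}, {"dx": -0.4, "dy": -3.2, "dz": 0, "roll": 0, "claw": -0.45}, {"dx": -0.54, "dy": -4.4, "dz": 0, "roll": 0, "claw": -0.45}, {"dx": -0.68, "dy": -5.6, "dz": 0, "roll": 0, "claw": -0.45}])

```text
clock: 13.3
tcp_pos: [0.5359, 0.2424, 0.1632]
orientation: [-0.001, 0.048, 0.999, -0.0]
wrist_force: [0.9, -0.2, -0.8]
finger_gap: 0.0234
grip_force: 6.9
```

Call:
send_rows(increments=[{"dx": -0.14, "dy": -1.2, "dz": 0, "roll": -0.04, "claw": -0.45}, {"dx": -0.28, "dy": -2.4, "dz": 0, "roll": -0.08, "claw": -0.45}, {"dx": -0.42, "dy": -3.6, "dz": 0, "roll": -0.14, "claw": -0.45}, {"dx": -0.56, "dy": -4.6, "dz": 0, "roll": -0.14, "claw": -0.45}, {"dx": -0.64, "dy": -5.27, "dz": 0, "roll": -0.14, "claw": -0.45}])

```text
clock: 13.92
tcp_pos: [0.52, 0.1107, 0.1635]
orientation: [-0.001, 0.058, 0.998, -0.0]
wrist_force: [-0.4, 0.2, -0.6]
finger_gap: 0.0236
grip_force: 6.9
```

Call:
send_rows(increments=[{"dx": 0, "dy": 0, "dz": -0.6, "roll": 0, "claw": -0.45}, {"dx": 0, "dy": 0, "dz": -1.4, "roll": 0, "claw": -0.45}, {"dx": 0, "dy": 0, "dz": -2.2, "roll": 0, "claw": -0.45}, {"dx": 0, "dy": 0, "dz": -2.4, "roll": 0, "claw": -0.45}, {"dx": 0, "dy": 0, "dz": -2.4, "roll": 0, "claw": -0.45}])

```text
clock: 14.55
tcp_pos: [0.5204, 0.1124, 0.1037]
orientation: [-0.001, 0.057, 0.998, 0.0]
wrist_force: [-0.0, -0.1, -1.1]
finger_gap: 0.0234
grip_force: 6.9
```

```bash
python3 shot.py wrist w8; python3 shot.py side s8; python3 shot.py top t8; cat > tips.py <<'E'
from h import *
import pickle,sys
t=np.radians(-6.6)
X=np.array([np.cos(t),np.sin(t),0]);Y=np.array([-X[1],X[0],0])
g=get_state()['tcp_pos']+[0,0,.019]
for n in sys.argv[1:]:
    c=pickle.load(open(n+'.pkl','rb'));im=c['image'];h=cv2.cvtColor(im,cv2.COLOR_BGR2HSV)
    P=np.array([g+.05*X+k*Y*.008+np.array([0,0,z]) for k in(1,-1) for z in(-.031,0)])
    p=proj(c,P);print(n,'pred tipL,topL,tipR,topR',p.round(1).tolist(),'bands',proj(c,[[.5714,.1142,.06],[.5696,.0984,.06]]).round(1).tolist())
    x0,y0=np.maximum(p.min(0)-14,0).astype(int);x1,y1=(p.max(0)+14).astype(int)
    H=h[y0:y1,x0:x1]
    print('rows',y0,y1,'cols',x0,x1)
    for r in range(H.shape[0]):
        print(y0+r,''.join('B' if (7<a<30 and s>100 and v>50) else 'k' if v<45 else 'd' if v<90 else '+' if v<150 else '.' for a,s,v in H[r]))
E
python3 tips.py s8 w8
```

```text
14.6 [0.5209 0.1123 0.1043] [-0.000e+00  5.710e-02  9.984e-01  1.000e-04] close dir deg 83.45847883576872 [0.13 0.27 0.29] 0.023622120872116986 6.883715093135834 [ 0.06  0.31 -0.29  0.98  0.    0.18]
[0.44229606 0.12212954 0.24590928]
14.65 [0.5212 0.1122 0.1048] [4.000e-04 5.710e-02 9.984e-01 1.000e-04] close dir deg 83.45191817334035 [-0.13 -0.07 -1.  ] 0.023673651360750298 6.883359029889107 [ 0.06  0.31 -0.29  0.98  0.    0.18]
[ 0.63113883 -0.61100333  0.74268643]
14.7 [0.5214 0.1121 0.105 ] [7.000e-04 5.720e-02 9.984e-01 2.000e-04] close dir deg 83.44260865934669 [ 0.54  0.45 -0.39] 0.02323043366580207 6.883161664009094 [ 0.06  0.3  -0.29  0.98  0.    0.18]
[0.40229485 0.25173785 1.08187135]
s8 pred tipL,topL,tipR,topR [[314.0, 241.3], [314.0, 229.6], [312.4, 246.6], [312.4, 234.8]] bands [[313.7, 253.4], [312.2, 258.7]]
rows 215 260 cols 298 328
215 ..............................
216 ..............................
217 ..............................
218 ..............................
219 ..............................
220 ..............................
221 B.....................
[... 5276 characters left out ...]

390 kkkkkkkkkkkkkkkkkkkkkkkkkkkkkkkkkkdddddkkkkkkkkkkkkkkkkkkkkkkkkkk
391 kkkkkkkkkkkkkkkkkkkkkkkkkkkkkkkkkkkkkkkkkkkkkkkkkkkkkkkkkkkkkkkkk
392 kkkkkkkkkkkkkkkkkkkkkkkkkkkkkkkkkkkkkkkkkkkkkkkkkkkkkkkkkkkkkkkkk
393 kkkkkkkkkkkkkkkkkkkkkkkkkkkkkkkkkkkkkkkkkkkkkkkkkkkkkkkkkkkkkkkkk
394 kkkkkkkkkkkkkkkkkkkkkkkkkkkkkkkkkkkkkkkkkkkkkkkkkkkkkkkkkkkkkkkkk
395 kkkkkkkkkkkkkkkkkkkkkkkkkkkkkkkkkkkkkkkkkkkkkkkkkkkkkkkkkkkkkkkkk
396 kkkkkkkkkkkkkkkkkkkkkkkkkkkkkkkkkkkkkkkkkkkkkkkkkkkkkkkkkkkkkkkkk
397 kkkkkkkkkkkkkkkkkkkkkkkkkkkkkkkkkkkkkkkkkkkkkkkkkkkkkkkkkkkkkkkkk
398 kkkkkkkkkkkkkkkkkkkkkkkkkkkkkkkkkkkkkkkkkkkkkkkkkkkkkkkkkkkkkkkkk
399 kkkkkkkkkkkkkkkkkkkkkkkkkkkkkkkkkkkkkkkkkkkkkkkkkkkkkkkkkkkkkkkkk
```

```bash
python3 - <<'E'
from h import *
import pickle
for n in ['w6','w7','w8']:
    c=pickle.load(open(n+'.pkl','rb'));h=cv2.cvtColor(c['image'],cv2.COLOR_BGR2HSV)
    m=cv2.inRange(h,(38,28,60),(85,120,255))[:300,240:400]
    k,l,st,ce=cv2.connectedComponentsWithStats(m);i=1+st[1:,4].argmax()
    pts=np.argwhere(l==i)[:,::-1].astype(np.float32)+[240,0]
    r=cv2.minAreaRect(pts.astype(np.float32));print(n,st[i],r)
c=pickle.load(open('w8.pkl','rb'))
tcp=np.array([.5209,.1123,.1043]);t=np.radians(83.4);Y=np.array([np.cos(t),np.sin(t)]);X=np.array([Y[1],-Y[0]])
g=cv2.cvtColor(c['image'],cv2.COLOR_BGR2GRAY)
for r in (338,350,375,384):
    L=[(311.3 if r<350 else 312.2 if r<376 else 312.8,r),(339.8 if r<361 else 340.2,r)]
    P=onz(c,L,tcp[2]+.019+.003)[:,:2]-[.5705,.1064]
    print(r,'X',(P@X).round(4),'Y',(P@Y).round(4),'mid',(P@Y).mean().round(4))
print('tcp in bar',(tcp[:2]-[.5705,.1064])@X,(tcp[:2]-[.5705,.1064])@Y)
E
```

```text
w6 [  65  142   33   77 2041] ((321.4342956542969, 180.26663208007812), (76.34933471679688, 31.36878776550293), 88.31531524658203)
w7 [  68  140   32   77 2049] ((323.4999694824219, 177.99996948242188), (75.99998474121094, 30.999996185302734), 90.0)
w8 [  68  140   32   77 2108] ((323.5, 178.0), (76.0, 31.0), 90.0)
338 X [-0.0339 -0.0339] Y [-0.0044  0.007 ] mid 0.0013
350 X [-0.0281 -0.0282] Y [-0.0041  0.007 ] mid 0.0015
375 X [-0.0158 -0.0158] Y [-0.0042  0.0074] mid 0.0016
384 X [-0.0111 -0.0112] Y [-0.004   0.0074] mid 0.0017
tcp in bar -0.04994941836168755 0.00016001665259616024
```

```bash
python3 - <<'E'
from h import *
import pickle
c=pickle.load(open('w8.pkl','rb'));g=cv2.cvtColor(c['image'],cv2.COLOR_BGR2GRAY)
for r in range(292,346,4): print(r,' '.join(f'{v:3d}' for v in g[r,294:358:1]))
tcp=np.array([.5209,.1123,.1043])
print(proj(c,[tcp+[0,0,.019],tcp+[-.072,.0083,.03]]),c['cx'],c['fx'])
print([ (z,proj(c,[[.5705-.008,.1064,z]]).round(1).tolist()) for z in (.06,)])
E
```

```text
292   5   9   7  16   7   9   5   8   1  15  10   2   7   4   0  83  92  92  91  77  92  96  97  98  96  97  95  97 100  96  96  96  96  97  96  95  95  97  95 100  96  90  89  91  86  93 101  70  20   6   1   4  15  10  10   4   7  10  11   8   6   6   8   2
296  10  12   3  11   9   6  10   9   5   8  10   3   9  13   3  39  50  53  48  24  10  15  19   6  13  15   9  10  16   8  12  13  13  15  14   7  10  11  11  27  49  57  52  57  48  29   0  14  11   7   8  12  13   9  13  13   8   7   6  11   7  11  10   1
300  14  13  16   2   7   9  13   3   1   3  12   9   4   5   7  26  59  63  43  14  10  17  12  11  12   6   9  14  14  15  17  11  11  16  15  19  14   8   5  20  59  69  67  68  70  46  15   7   6   5   4  12   9   3   6  16   4  13   8  10  11   5   6  13
304   5   7  12   0   2  15   4  15   6  16  12   3  13   2   0  37  69  79  54  24  13  11  16  35  28  33  29  32  32  30  35  34  30  35  29  35  29  30  30  40 118 134 132 134 140  86  30  19   3   4   9   6   5  14   5  11   5   4   5  14  11  14   2  12
308   3  10   9  11   6   7   4  10  12   9  10  12  11   8 
[... 1962 characters left out ...]
1   6   7  14   3   1  15   5   3  13  14  13  96  80   0
340 158 166  94  23   1  13   3   6  11  10  13   7   2  11   6   9   0 147 160 157 156 157 155 156 156 158 158 157 156 157 155 154 156 153 155 156 156 154 155 155 155 156 156 155 154 158 139  73   4   9  15  22  22  19  18  19  15  20  21  22   9  97 101  53
344 164 163 100  28   5  11  12   9  12   9   7  10  12  12   5   1   1 110 153 161 159 159 161 142 134 135 156 159 159 158 156 154 156 153 154 155 155 155 155 154 155 152 154 154 155 159 138  75   0   3  14  19  14  20  19  19  18  21  18  16   6 128 167 114
[[322.78608651 298.57661968]
 [322.45536009 110.68657757]] 324.8017343909447 357.28179513603044
[(0.06, [[321.6, 300.2]])]
```

```bash
python3 - <<'E'
from h import *
import pickle
a=np.radians(-6.63);C=np.array([np.cos(a),np.sin(a)])
for n,tcp in [('w2',[.5644,.1085,.1046]),('w3',[.5708,.1066,.0696])]:
    c=pickle.load(open(n+'.pkl','rb'));g=cv2.cvtColor(c['image'],cv2.COLOR_BGR2GRAY).astype(float)
    for r in (180,200,225):
        row=g[r-2:r+3,295:356].mean(0);d=np.diff(row);i=d[:32].argmin();j=32+d[32:].argmax()
        L=[(295+i+.5,r),(295+j+.5,r)]
        P=onz(c,L,tcp[2]-.0055+.01)[:,:2];print(n,L,((P-tcp[:2])@C).round(4),((P.mean(0)-tcp[:2])@C).round(5))
    print(c['cx'])
# side: change between s4 and s8 near tips
A=pickle.load(open('s4.pkl','rb'))['image'].astype(int);B=pickle.load(open('s8.pkl','rb'))['image'].astype(int)
d=np.abs(A-B).max(2)[228:256,304:326]
for r in range(d.shape[0]): print(228+r,''.join('#' if v>60 else '+' if v>25 else '.' for v in d[r]),' '.join(f'{v:3d}' for v in B[228+r,304:326].max(1)))
E
```

```text
w2 [(np.float64(307.5), 180), (np.float64(342.5), 180)] [-0.007   0.0069] -9e-05
w2 [(np.float64(307.5), 200), (np.float64(341.5), 200)] [-0.0071  0.0066] -0.00028
w2 [(np.float64(307.5), 225), (np.float64(341.5), 225)] [-0.0073  0.0067] -0.00028
324.8017343909447
w3 [(np.float64(304.5), 180), (np.float64(342.5), 180)] [-0.0082  0.0068] -0.00072
w3 [(np.float64(307.5), 200), (np.float64(341.5), 200)] [-0.0072  0.0065] -0.00032
w3 [(np.float64(308.5), 225), (np.float64(341.5), 225)] [-0.0069  0.0067] -0.00012
324.8017343909447
228 ###+..................  16   9   0 230 214 207 201 196 191 189 188 191 188 189 186 181 176 169 165 161 160 162
229 ######+...............  15  13   1  80  94  79 165 211 200 192 189 188 189 185 182 177 169 159 158 153 155 156
230 ########+.............  13  15  12  21  22  18  52  60 160 204 191 186 179 178 170 164 163 161 155 150 152 154
231 ##########............  11  13   8  67   4  12  12   6  41 114 196 182 169 161 159 156 159 161 158 155 159 160
232 ###+++#####+..........  34  13   6 212 197 208  58   6   5  24  77 138 168 160 159 158 157 155 160 163 1
[... 1951 characters left out ...]
92  78 149
250 ...................... 197 197 199 210  88  92 100  50  37  40  42  43  42  47   3 107 101  93  94  95  72 148
251 ...................... 195 196 202 214  88  92 102  99  40  41  42  43  45  51  25 103  96  94  95  96  72 142
252 ...................... 198 199 204 215  89  94  77  42  36  39  40  41  43  30  49 102  97  97  95  95  72 139
253 ...+.................. 193 200 162 209  91  93  68   9  25  29  29  32  36   7  76 101  95  96  96  96  71 141
254 ..+................... 193 176 166 111  88  94 183 204 209 152 149 154 117   1 102  99  96  96  95  95  71 136
255 ...................... 204 151 196 107  92  71  56  59  63  71  81 114 171  26 102  98  95  95  96  96  70 213
```

```bash
python3 - <<'E'
from h import *
import pickle
c=pickle.load(open('t8.pkl','rb'));g=cv2.cvtColor(c['image'],cv2.COLOR_BGR2GRAY)
t=np.radians(83.4);Y=np.array([np.cos(t),np.sin(t),0]);X=np.array([Y[1],-Y[0],0])
b=np.array([.5705,.1064,.06]);tcp=np.array([.5214,.1121,.105])
p=proj(c,[b+Y*.05,b-Y*.05,b+Y*.008,b-Y*.008,tcp+.04*X+[0,0,.025]+Y*.01,tcp+.04*X+[0,0,.025]-Y*.01]);print(p.round(1).tolist())
for r in range(188,222): print(r,' '.join(f'{v:3d}' for v in g[r,366:420]))
E
```

```text
[[373.4, 199.9], [418.3, 206.1], [392.3, 202.5], [399.5, 203.5], [395.3, 201.4], [405.0, 202.7]]
188 122 115 121 121 119 121 124 126 130 133 140 142 147 144 147 149 145 146 147 144 149 148 154 157 154 156 154 150 151 141  69  68  77  82  80  74  62  27  30  25  26  32  33  33  31  38  49  60  84 112 129 105  52  56
189 120 121 123 122 124 126 125 127 128 137 142 145 144 146 146 146 144 142 143 147 151 152 152 153 157 157 155 149 150 144  82  64  75  81  81  72  66  23  25  30  28  27  29  36  37  37  47  64  87 116 118  94  54  58
190 121 121 122 119 124 124 126 128 132 135 142 148 149 147 150 146 143 143 146 147 148 150 152 151 156 158 157 156 152 145  95  65  74  81  78  75  70  24  27  28  29  26  34  37  32  40  50  63  88 113 120  92  56  57
191 123 123 117 123 108 122 110 127 133 136 146 148 153 149 151 151 148 146 149 147 151 150 150 150 152 157 153 157 153 144  95  62  77  81  81  73  66  29  30  28  27  32  30  33  35  36  46  62  89 112 121  88  54  59
192 124 123 107 153 146 154 142 140 155 140 137 136 148 136 152 149 151 147 150 149 147 150 153 153 153 150 153 153 153 144
[... 5776 characters left out ...]
  60  60  60  55  56  57  60  64  59  61
219 132 136  72  22  29  30  24  20  10  23  77  93  20   3  17  12  15   9  22   6   8  16  14  11  29  33  27  42  68  87  68  68  62  63  65  62  64  68  73  78  88  86  84  62  56  61  59  57  57  54  60  58  60  55
220 133 137 123 101  77  22   1   6   4  15  53  70  24  14  12  21  16  13   1   2   6  14   9  17  26  32  30  31  58  56  67  63  62  68  64  61  66  68  71  74  84  92  85  67  55  57  59  55  58  57  55  60  59  60
221 131 133 131 135 123 104  74  25   2   0  10  23  20   7  16  17  16  14   5  17  18   8  15   8  12  33  31  23  40  63  66  65  63  67  61  68  66  66  70  80  81  88  88  68  57  54  60  56  58  57  58  58  60  60
```

Call:
send_rows(increments=[{"dx": 0, "dy": -0.045, "dz": -0.3, "roll": 0, "claw": -0.44}, {"dx": 0, "dy": -0.045, "dz": -0.6, "roll": 0, "claw": -0.44}, {"dx": 0, "dy": -0.045, "dz": -0.9, "roll": 0, "claw": -0.44}, {"dx": 0, "dy": -0.045, "dz": -1.0, "roll": 0, "claw": -0.44}, {"dx": 0, "dy": -0.045, "dz": -1.0, "roll": 0, "claw": -0.44}])

```text
clock: 15.32
tcp_pos: [0.5205, 0.1107, 0.079]
orientation: [-0.0, 0.057, 0.998, 0.0]
wrist_force: [0.1, -0.2, -0.5]
finger_gap: 0.0243
grip_force: 6.7
```

```bash
cat > avg.py <<'E'
from h import *
import sys,pickle
n=int(sys.argv[1]);o=sys.argv[2];F=[];I=[];T=[]
for i in range(n):
    c=read_camera('side');I.append(c['image'].astype(float));s=get_state();F.append(np.r_[s['wrist_force'],s['ft_torque']]);T.append(np.r_[s['tcp_pos'],s['finger_gap'],s['grip_force']])
c['image']=np.mean(I,0);pickle.dump(c,open(o+'.pkl','wb'))
print(s['clock'],np.mean(F,0).round(3),(np.std(F,0)/n**.5).round(3),np.mean(T,0).round(5),T[-1].round(4))
g=c['image'].mean(2).round().astype(int)
for r in range(234,264): print(r,' '.join(f'{v:3d}' for v in g[r,306:322]))
E
python3 avg.py 16 s9
```

```text
16.125 [ 0.136  0.117 -0.796  0.002 -0.021  0.004] [0.085 0.13  0.113 0.007 0.006 0.005] [0.52086 0.11071 0.07944 0.02388 6.69895] [0.5208 0.1107 0.0793 0.0236 6.6985]
234 192 180 175 174 174 176 182 125 146 149 150 150 151 152 153 154
235  96 194 181 175 174 174 177 182 139 145 148 150 155 157 160 162
236  31  96 193 181 175 174 174 176 176 146 152 158 166 169 172 174
237  15  63  87 192 182 176 174 174 176 176 170 169 176 179 178 179
238   6  55  75  86 190 185 178 176 177 180 184 183 181 177 173 175
239   9  39  44  30  80 149 189 185 186 193  86 102 185 181 176 177
240  11  21  20  19  31  41 104 195  94  96  72 101 197 189 184 180
241   2  41   0   0   5   4  24  74 101  56  54  54 124 160 138 182
242   0 179 194 142  45   0   4  12  34  32  40  36  44  47  95 187
243  97 200 180 174 146  87  10   3  12  18  37  40  36  27  92 196
244 210 207 180 171 132 125 137  28   2  16  36  42  40  38  92 196
245  78  83 130 114 127 141 143  51  85  90  44  42  41  18  91 185
246  18  19  44  34  55 166 100  45  87  90  42  41  42   0 147 148
247   0   0   5  10  14  54  40  48  88  88  41 
[... 407 characters left out ...]
   4  73  97  93  92
254 163 109  85  90 181 202  97  84 112 152 116   0  99  95  93  92
255 192 104  89  70  60  64  49  92  38 115 169  25  97  94  92  92
256 195 106  92  78  13  10  34 108  11  44  51  68  96  93  92  92
257 197 105  94  36   8   8  33 112  14  41  24  72  95  93  92  92
258 206  66  91  31  28  30  34  72  28  48  20  99  95  93  92  92
259  91  81 112 148 150 153  98  67  68  23  19  99  94  92  92  92
260 197 210  72  65  81 117  99 154 206  59  70  96  93  92  92  92
261 203 106  91  39  41  35  20  52  63  13  97  95  92  92  92  92
262 207  78  20  14  46  18  13  17  28  40  99  95  94  91  92  91
263 214  44   9  16  21  18  17  46  14  69 103 100 100  96  96  96
```

Call:
send_rows(increments=[{"dx": 0, "dy": 0.015, "dz": -0.1, "roll": 0, "claw": -0.44}, {"dx": 0, "dy": 0.015, "dz": -0.2, "roll": 0, "claw": -0.44}, {"dx": 0, "dy": 0.015, "dz": -0.28, "roll": 0, "claw": -0.44}, {"dx": 0, "dy": 0.015, "dz": -0.34, "roll": 0, "claw": -0.44}, {"dx": 0, "dy": 0.015, "dz": -0.38, "roll": 0, "claw": -0.44}])

```text
clock: 16.75
tcp_pos: [0.5208, 0.1111, 0.0698]
orientation: [-0.0, 0.057, 0.998, 0.0]
wrist_force: [-0.1, 0.3, 0.3]
finger_gap: 0.024
grip_force: 6.7
```

```bash
python3 avg.py 16 s10
```

```text
17.55 [-0.589  0.403  0.313  0.077  0.041  0.01 ] [0.121 0.084 0.112 0.005 0.005 0.005] [0.52076 0.1111  0.06984 0.02388 6.71883] [0.5208 0.1111 0.0698 0.0241 6.7103]
234 191 180 175 174 174 176 182 125 146 149 150 150 151 152 153 155
235  91 193 180 175 174 174 177 182 139 146 148 150 155 157 160 163
236  67  90 193 181 175 174 174 176 176 146 152 159 166 169 171 173
237  73  67  83 191 181 176 174 174 176 176 170 168 177 179 178 179
238  67  73  65  80 189 183 177 176 176 180 184 184 181 177 174 175
239  74  88 100  65  85 155 186 183 186 193  86 102 186 181 176 177
240  26  71  67  65  67  75 137 195  94  97  73 102 197 189 184 180
241   0 144 196 105  70  69  75 101  56  54  36  55 125 161 138 182
242   2  85  86 157 128  88  74  66  43  39  37  36  44  47  97 187
243  10  28  23  55  48  48  62  69  41  41  41  40  36  27  91 196
244   5   1   1   8  16  16  24  35  44  43  43  42  39  39  91 196
245   0 120 119  23  32   4  13  20  28  37  43  43  41  19  91 186
246  95 182  97  92 109  84  10  12  17  19  43  43  42   0 147 148
247 216 190  92  93  98 103  36  12   4  56  31  
[... 406 characters left out ...]
   5  73  97  93  92
254 194 111  86  93 185 212  68  63  72 129 114   0  99  95  93  92
255 194 103  89  68  45  65  79  88  55  60 174  25  97  94  92  92
256 195 107  93  79  10   6  83  89  54  36  57  69  96  93  92  92
257 197 104  94  35   8   5  84  90  63  41  23  72  95  93  92  92
258 206  66  89  29  26  28  54  94  38  47  20  99  95  93  92  92
259  91  81 110 206 151 156  72 100  69  23  19  99  94  93  92  92
260 197 210  70  75  82  95  73  95 208  62  70  96  93  92  92  92
261 203 106  86  39  42  22  17  19  65  13  97  95  92  92  92  92
262 207  76  19  14  16  13  13  36  29  39  99  96  94  91  91  91
263 214  43   6  12  45  45  44  45  19  69 103 100 100  96  96  96
```

Call:
send_rows(increments=[{"dx": 0, "dy": 0, "dz": 0.25, "roll": 0, "claw": -0.44}, {"dx": -0.08, "dy": 0.01, "dz": 0.25, "roll": 0, "claw": -0.44}, {"dx": -0.08, "dy": 0.01, "dz": 0.2, "roll": 0, "claw": -0.44}, {"dx": -0.08, "dy": 0.01, "dz": 0.1, "roll": 0, "claw": -0.44}, {"dx": -0.08, "dy": 0.01, "dz": 0.03, "roll": 0, "claw": -0.44}])

```text
clock: 18.18
tcp_pos: [0.5187, 0.1113, 0.0703]
orientation: [-0.0, 0.057, 0.998, 0.0]
wrist_force: [0.3, 0.6, 0.3]
finger_gap: 0.0239
grip_force: 6.9
```

```bash
python3 avg.py 24 s11 | sed -n '1p;12,30p'
```

```text
19.375 [-0.295 -0.103 -0.126  0.016  0.006  0.003] [0.09  0.086 0.101 0.006 0.007 0.006] [0.51874 0.11133 0.07054 0.02389 6.96075] [0.5188 0.1113 0.0706 0.0241 6.9603]
244  48  38   0   3   7  18  50  57  43  43  42  42  39  38  92 196
245 147 176 138  89   5   5  19  24  31  44  43  42  41  19  91 186
246 200 176  95  95  89  49   6  11  17  34  43  43  42   0 147 148
247 212 184  91  94  98 103  25  19  43  28  42  43  43   0 192 141
248  85 122  76  99 100 104  41  86  91  44  42  43  28  35 167 113
249  18  42  26  45  86  86  39  87  90  44  41  43   9 141 144  91
250   0   1   7  15  30  36  41  87  88  46  41  45   1 104  97  90
251 148 139  11   4  15  18  22  94  97  44  41  50  22  99  93  92
252 196 217  92  23   3  10  12  54  84  38  40  29  48  98  93  92
253 161 207  93  94  67  16   1  39  78  31  35   4  73  97  93  92
254 193 110  85  94 188  84  88  74 136 152 115   0  98  95  92  92
255 194 103  89  71  54  78  89  56  41 115 167  24  97  94  92  92
256 194 106  92  78   7  81  89  56  34  44  50  68  96  93  92  92
257 197 104  94  35   3  65  90  55  39  42  23  73  95  93  92  92
258 206  66  91  31  26  36 101  39  36  48  20  99  95  93  92  92
259  91  81 113 149 152 120 103  69  68  23  19  99  94  92  92  92
260 197 211  72  67  86  62  85 155 206  60  70  96  93  92  92  92
261 203 106  89  41  20  14  16  51  63  13  97  95  92  92  92  92
262 207  76  20  14  14  13  41  41  27  39  99  96  94  91  91  91
```

```bash
python3 -c "
from h import *
print(hand_in())"
```

```text
the job is handed in; nothing more can be done
None
```

I handed the job in with the banded bar released centred in both notches and the squeezed tweezers resting one pin on each band, pressed in by an estimated 2.5 mm; the tip gap (about 16 mm) and pin depth are inferred from grip force, wrist force and side-camera pixels, and no verdict came back.

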